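Unlock the weighing dish and hold the weighed tomato over the board

TASK

The tomato has been weighed: take the dish off the kitchen scale by its hoop handle - give it a quarter turn anticlockwise (seen from above) in its twist lock, so that the handle runs from the scale's front to its back, then lift it straight out - and carry it, level and smoothly so that the tomato stays in the middle, over to the chopping board. Finish still holding the dish, level and at rest, about a hand's breadth above the middle of the board, with the tomato lying still in the middle of the dish; do not touch the tomato or disturb the board, the mug, the salt shaker or the timer.

Things in the scene. Friction and masses are not known exactly. Their poses are not given: they have to be found in the camera images.
- scale: Flat grey kitchen scale, 245 x 210 mm, 22 mm high, fixed to the worktop. Origin on the worktop below the axis of its twist lock, z up; the front edge with the dark display lies 145 mm off in its own -x, the back edge 100 mm, the sides 105 mm. Red dots left and right: ends of the dish's hoop when locked; green dot in front: one end when open.
- socket (a point): Centre of the floor of the scale's twist-lock socket, on the lock's axis, 24 mm above the worktop; the dish's foot stands here. The socket is a dark round collar, outer radius 58 mm, rim 20 mm above this point; two roof segments inside it hold the lugs of the dish's foot down, with open bays between them. Axes as the scale's.
- dish: Round shallow steel weighing dish, rim radius 89 mm, 51 mm high at the rim, 0.34 kg, with a hoop handle in its own y-z plane. Origin at the centre of the underside of its foot, z up. The foot, radius 33 mm, has 3 mm side play in the socket. The hollow has a flat middle of 13 mm radius, 28.5 mm above the origin, and rises round it at 8, 17, then 25 degrees.
- dish_grip (a point): Centre of the dish's wooden grip, on the dish's axis, 138 mm above the dish's origin: a bar 70 mm long along the dish's y, 16 mm wide along its x, 18 mm high, to be pinched across its width from above. Turn: locked with the dish's axes along the scale's (within 3 degrees), it lifts only 3 mm; turned +78 to +98 degrees about z (90 is meant; end stops at 100 and -4) it lifts out.
- dish_middle (a point): Point on the dish's axis 55.5 mm above its origin: where the tomato's centre is when the tomato lies exactly in the middle of the dish.
- tomato: Red tomato, a ball of 54 mm diameter, about 85 g, lying loose in the hollow of the dish, within about 8 mm of its middle at the start. Origin at its centre. Its top stands 47 mm below the underside of the grip.
- board: Oak chopping board, 240 mm (own x) by 360 mm (own y), 19 mm thick, loose on the worktop, to the right of the scale. Origin at the centre of its underside.
- mug: Bystander: cream mug with coloured stripes, about 83 mm across, 86 mm high, standing behind the scale. Origin at the centre of its underside.
- salt: Bystander: salt shaker, 44 mm across, 90 mm high. Origin at the centre of its underside.
- timer: Bystander: grey-green wind-up kitchen timer, 69 mm across, 61 mm high, behind the board. Origin at the centre of its underside.
Not all that is in view belongs to the job. Of the things like the tomato, leave any that is black or purple; of the rest the larger one is meant.

How it is judged:
On the way, in this order (a step that is already met when the one before it is completed fails the run):
1. the dish is turned a quarter turn (at least 70 degrees) in the lock, still seated, the tomato in the middle (angle between the y axis of dish and the y axis of scale, either way round above 1.22 rad and z of dish in the frame of scale below 0.034 m and distance between tomato and dish_middle below 0.03 m), for 0.1 s.
2. the dish is lifted clear of the socket in the gripper, with the tomato in it (z of dish in the frame of scale above 0.06 m and contact force between dish and the fingers above 1 N and distance between tomato and dish_middle below 0.03 m), for 0.1 s.
At the end, for the whole second after the job is handed in: The gripper holds the dish and nothing else carries it: its axis is within 60 mm of the board's centre, the underside of its foot 41 to 161 mm above the board's top, it is level within 5 degrees and at rest, and the tomato lies still within 20 mm of its middle (contact force between dish and the fingers above 1 N and contact force between dish and board below 0.05 N and contact force between dish and scale below 0.05 N and horizontal distance between dish and board below 0.06 m and z of dish in the frame of board between 0.06 and 0.18 m and angle between dish's own z axis and vertical below 0.09 rad and distance between tomato and dish_middle below 0.02 m and linear speed of dish below 0.03 m/s and linear speed of tomato below 0.04 m/s); the arm keeps its last pose, push and grip.
It fails at once if the tomato leaves the middle of the dish (more than 40 mm off) (distance between tomato and dish_middle above 0.04 m).
It fails at once if the dish is tipped by more than 11 degrees (angle between dish's own z axis and vertical above 0.2 rad).
It fails at once if the robot touches the tomato (contact force between tomato and the arm above 0.3 N).
It fails at once if the board is shifted by more than 30 mm (distance of board from where it was at the start of the episode above 0.03 m).
It fails at once if a bystander is shifted by more than 30 mm (distance of any of mug, salt, timer from where it was at the start of the episode above 0.03 m).
It also fails if it takes over 58 s, if anything falls off the work surface, if the arm or the gripper's body presses on something with over 40 N, if the wrist force passes 120 N, or if a joint passes its speed limit or range.

ROBOT

A 7-joint arm with a two-finger parallel gripper is mounted at the origin on a cart in front of the work surface, level with it; the furniture and walls round the work are solid. World frame = base frame: x ahead of the robot, y to its left, z up, the work surface at z = 0. Lengths are in m, angles in rad, forces in N, time in s.
With the tool pointing down it reaches from about 0.35 to 0.9 m from the base axis. Payload 8.1 kg.
Tool frame: the origin (TCP) lies between the finger pads; the fingertips stand 25 mm ahead of it and the grasp point (between the pads) lies 6 mm ahead of it; z points along the fingers, y is the line along which they close (so a half turn about z gives the same grasp; the last joint's range is limited). The gripper opens to 92 mm and grips with 3 to 60 N. Pads are 19 mm wide; open, the fingers measure 130 mm over their backs; the gripper's body (75 mm by 190 mm) begins 47 mm behind the grasp point.
Start: joints at [1.054, 0.434, 0.025, 1.573, -0.012, 1.134, -0.075], TCP at [0.251, -0.572, 0.252] pointing down, gripper open.
Joint ranges: [-2.62, 2.62], [-0.44, 2.09], [-1.27, 1.32], [0.08, 2.57], [-1.32, 4.46], [0.12, 2], [-2.74, 2.74]. Speed limits (rad/s): [2.22, 2.22, 3.01, 3.01, 3.14, 3.14, 3.14].

INTERFACE

Orientations are given as a rotation vector (axis times angle).
In Python, from bench import ctrl gives the robot as it stands. The module is installed in compiled form; this text tells all that it offers.
- The arm moves only by the shell command python3 -m inch 'ROWS' [FORCE]. ROWS is a JSON list of rows, 1 to 12 of them, each an object with the fields rx, ry, rz (a rotation vector in normalised numbers (1 is 2 pi rad)), sx, sy, sz (the shift in shares of the most that a row can go, 1 being 50 mm), jaw (the finger opening in m); a field left out counts as zero (the opening has to be given); each row shifts and turns the commanded pose from where the row before left it, along the tool's axes as they then stand; what a row does not reach is not made up. A row lasts 1/10 s, in which the tool goes at most 0.05 m and 0.15 rad, less where a joint would pass 70% of its speed; a pose out of reach is approached as far as the arm can. The fingers move at their own pace and stop on an object; FORCE is the grip in N (left out, the last holds). Time passes only in rows, so rows that do not move let the fingers close. It prints the time, the measured TCP pose, the force, the opening and the grip force at its end. Input that does not fit is refused with a message, and nothing moves.
- ctrl.observe(): the state, without advancing time (a new reading comes with each control period).
- ctrl.snapshot(name): name is "scene" or "top" or "wrist"; returns the picture (384x512x3 uint8, red, green, blue); there is no depth.
- ctrl.calibration(name): a dict with "fovy" (degrees; the focal length in pixels is half the picture's height over the tangent of half this angle, whatever the lens; pixels are square), "cx", "cy" (the principal point, pixels), "T" (4x4, takes a point from camera to world coordinates); the wrist camera has in their place "T_tool_cam" (4x4, takes a point from camera to tool coordinates, whose origin is the TCP and whose axes are the flange's). Camera axes: x right, y down, z forward; pixel columns grow to the right and rows downward; lengths in m; the calibration is good to about 2 mm. The wrist camera is an equidistant fisheye: a pixel r from the principal point sees the ray r / f radians off the axis. A picture is of the moment at which its call begins: read the wrist's pose just before it. calibration takes no time and is no camera call.
- ctrl.hand_in(): hands the job in; it is judged then, once.
The state is a dict: "t": time; "joint_pos": joint angles; "qd": joint speeds; "joint_efforts": joint torques, N m; "ee_pos": TCP position; "tcp_rot": TCP orientation; "wrist_force": force on the tool from outside, world axes, zero at the start; "ft_torque": the same for the moment, N m; "grip_width": finger opening in m; "grasp_force": force on a finger pad.
Only numpy, scipy, OpenCV 4.12 (cv2) and the standard library are available. Lean on these libraries where they do the work, as an engineer would, in place of code of your own. Each camera call takes 0.05 s, during which the arm holds its last target. There are 200 camera calls.

## Working session

There is one attempt and no reset: what is moved stays moved. The work goes in short steps, Python scripts to look and compute and a shell command to move; the robot and the scene stay as the last step left them, time stands still between calls to the robot, and variables do not carry over. Pictures are saved under pics/ and viewed, at most 10 in all, crops included, and the job is handed in when it is done.

```bash
mkdir -p pics; python3 - <<'E'
from bench import ctrl
import cv2,numpy as np
for n in("scene","top"):
    im=ctrl.snapshot(n); cv2.imwrite(f"pics/{n}0.png",im[...,::-1])
    c=ctrl.calibration(n); print(n,c["fovy"],c["cx"],c["cy"],np.round(c["T"],3).tolist())
c=ctrl.calibration("wrist");print({k:np.round(v,3).tolist() for k,v in c.items()if k!="name"})
o=ctrl.observe();print(o)
E
```

```text
scene 52.26163307448365 257.0802857769052 193.96558403722184 [[-0.123, -0.463, 0.878, -0.552], [-0.992, 0.056, -0.11, 0.214], [0.002, -0.884, -0.467, 0.726], [0.0, 0.0, 0.0, 1.0]]
top 47.40500051883017 262.15411754318046 192.7210397823853 [[0.018, -0.998, 0.067, 0.44], [-1.0, -0.018, 0.002, 0.047], [-0.001, -0.067, -0.998, 1.575], [0.0, 0.0, 0.0, 1.0]]
{'fovy': 65.706, 'cx': 256.264, 'cy': 194.811, 'T_tool_cam': [[0.0, -0.957, -0.292, 0.079], [1.0, 0.0, -0.0, 0.001], [0.0, -0.292, 0.957, -0.133], [0.0, 0.0, 0.0, 1.0]]}
{'t': 0.1, 'joint_pos': array([ 1.05438681,  0.43516539,  0.0249186 ,  1.57396372, -0.01157289,
        1.13401564, -0.07509323]), 'qd': array([-7.38398075e-05, -2.71034765e-03, -6.01819551e-04, -2.34065010e-03,
       -1.15724715e-03,  1.49571178e-03,  6.10904349e-05]), 'joint_efforts': array([ 2.35985215e-03, -6.69127965e+01,  9.87686925e-01, -3.15145683e+01,
       -6.04945282e-02,  3.74266924e-02,  3.68035194e-05]), 'ee_pos': array([ 0.25112463, -0.57188254,  0.25103169]), 'tcp_rot': array([-3.07327077e+00, -6.45104976e-01,  6.51697544e-04]), 'wrist_force': array([-0.05017014,  0.05927184, -0.15009033]), 'ft_torque': array([ 0.00271056, -0.00104479, -0.01520035]), 'grasp_force': 0.0, 'grip_width': 0.09153821149988295}
```

View pics/scene0.png

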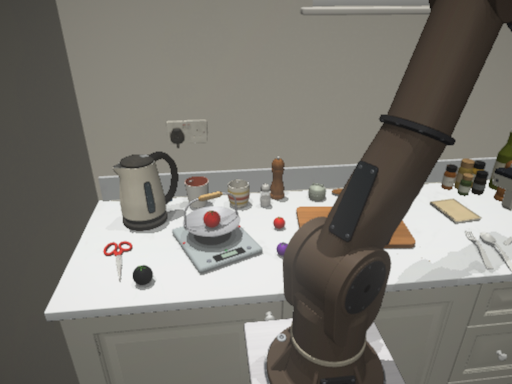

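View pics/top0.png

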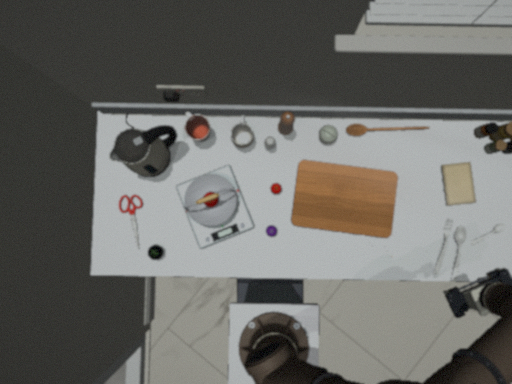

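Candidates for the tomato in the top view: the red ball in the dish (211,199), a small red ball (276,188), a purple ball (271,231) and a black ball (156,252). I choose the larger red one, in the dish. Next is a close crop to check that choice and measure.

```bash
python3 - <<'E'
import cv2,numpy as np
a=cv2.imread("pics/top0.png")[155:255,165:290]; b=cv2.imread("pics/scene0.png")[165:275,160:297]
a=cv2.resize(a,(800,640)[:2],interpolation=cv2.INTER_CUBIC)[:, :]
a=cv2.resize(a,(400,320)); 
a=cv2.resize(cv2.imread("pics/top0.png")[160:250,170:282],None,fx=5,fy=5,interpolation=cv2.INTER_CUBIC)
cv2.imwrite("pics/crop1.png",a)
b=cv2.resize(cv2.imread("pics/scene0.png")[170:270,165:295],None,fx=6,fy=6,interpolation=cv2.INTER_CUBIC)
cv2.imwrite("pics/crop2.png",b)
E
```

```text
(no output)
```

View pics/crop1.png

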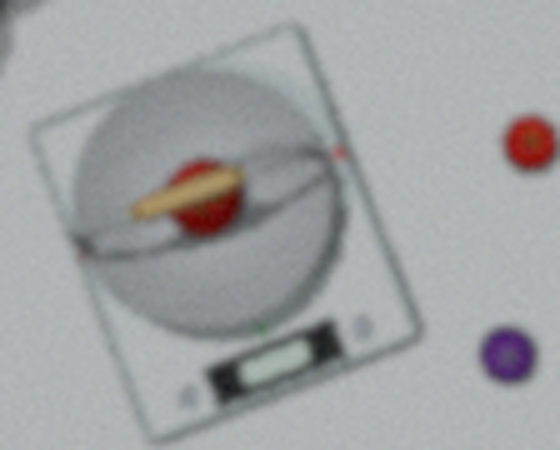

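View pics/crop2.png

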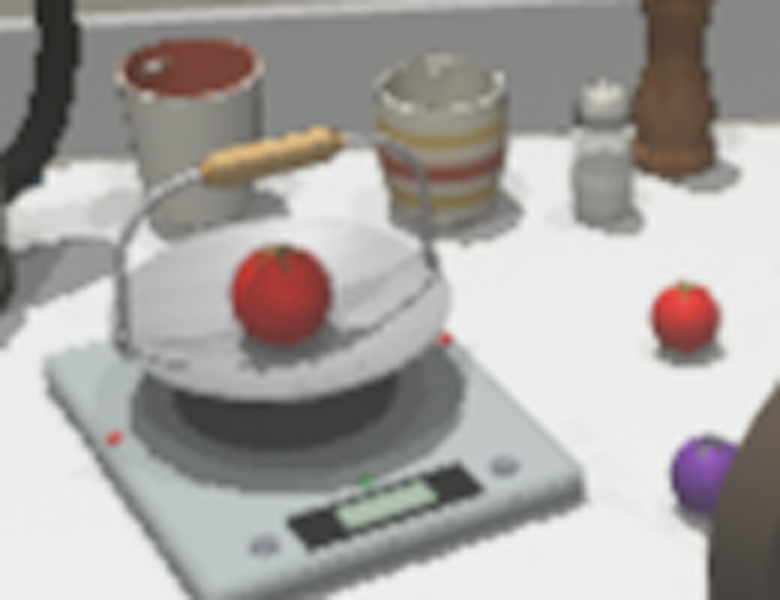

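The dish holds the larger red ball, so the choice is confirmed. In the top crop the grip's ends are at (133,213) and (243,178), and the red dots at (82,257) and (341,153). In the scene crop the grip's ends are at (203,170) and (340,138). Next I triangulate.

```bash
cat > h.py <<'E'
import cv2,numpy as np
from scipy.spatial.transform import Rotation as R
from bench import ctrl
def ray(n,p):
    c=ctrl.calibration(n);f=192/np.tan(np.radians(c["fovy"]/2));T=np.array(c["T"])
    d=T[:3,:3]@np.array([(p[0]-c["cx"])/f,(p[1]-c["cy"])/f,1]);return T[:3,3],d/np.linalg.norm(d)
def wray(p,pos,rv):
    c=ctrl.calibration("wrist");f=192/np.tan(np.radians(c["fovy"]/2));T=np.array(c["T_tool_cam"])
    v=np.array([p[0]-c["cx"],p[1]-c["cy"]]);r=np.hypot(*v);a=r/f
    d=np.r_[np.sin(a)*v/max(r,1e-9),np.cos(a)];Q=R.from_rotvec(rv).as_matrix()
    return Q@T[:3,3]+pos,Q@T[:3,:3]@d
def atz(r,z): return r[0]+r[1]*(z-r[0][2])/r[1][2]
def tri(*rs):
    A=sum(np.eye(3)-np.outer(d,d) for o,d in rs);b=sum((np.eye(3)-np.outer(d,d))@o for o,d in rs)
    x=np.linalg.solve(A,b);return x,[round(float(np.linalg.norm(np.cross(x-o,d))),4) for o,d in rs]
E
python3 - <<'E'
from h import *
np.set_printoptions(precision=4,suppress=True)
t=lambda X,Y:ray("top",((X+.5)/5-.5+170,(Y+.5)/5-.5+160))
s=lambda X,Y:ray("scene",((X+.5)/6-.5+165,(Y+.5)/6-.5+170))
P=[tri(t(133,213),s(203,170)),tri(t(243,178),s(340,138)),tri(t(188,195.5),s(271.5,154))]
print("bar",P); d=P[0][0]-P[1][0];print("yaw y-axis",np.degrees(np.arctan2(d[1],d[0]))-90)
D=[tri(t(82,257),s(114,438)),tri(t(341,153),s(446,339)),tri(t(263,327),s(367,481))];print("dots",D)
C=[atz(t(*p),.022) for p in((33,127),(298,24),(422,340),(153,442))];print(C)
u=C[0]-C[3]+C[1]-C[2];u/=np.linalg.norm(u);print("yaw",np.degrees(np.arctan2(u[1],u[0])))
fr=(C[2]+C[3])/2;bk=(C[0]+C[1])/2;print("axis",fr+u*.145,bk-u*.1,np.linalg.norm(bk-fr))
w=D[0][0]-D[1][0];print("dots yaw",np.degrees(np.arctan2(w[1],w[0]))-90,(D[0][0]+D[1][0])/2)
for n,roi in(("top",(slice(150,245),slice(285,405))),):
    im=cv2.imread("pics/top0.png");h=cv2.cvtColor(im,cv2.COLOR_BGR2HSV)
    m=((h[...,1]>90)&(h[...,0]<20)).astype(np.uint8);k=np.zeros_like(m);k[roi]=m[roi]
    c=max(cv2.findContours(k,0,2)[0],key=cv2.contourArea);r=cv2.minAreaRect(c);print(r)
    print("board",atz(ray("top",r[0]),.019),[atz(ray("top",q),.019) for q in cv2.boxPoints(r)])
# tomato
    m=((h[...,1]>150)&((h[...,0]<6)|(h[...,0]>174)))
    for nm in("mug","salt","timer","kettle"):
        pass
for nm,p,z in(("mug",(242,133),.08),("salt",(270,143),.09),("timer",(328,133),.06),("kettle",(143,150),.2),("pepper",(287,122),.2)):print(nm,atz(ray("top",p),z))
print("tomato",tri(t(206,198),s(281,295)))
E
```

```text
bar [(array([0.4996, 0.2618, 0.1642]), [0.0006, 0.0006]), (array([0.5234, 0.1916, 0.1655]), [0.0002, 0.0002]), (array([0.5115, 0.2269, 0.1647]), [0.0002, 0.0002])]
yaw y-axis 18.774220893819162
dots [(array([0.4736, 0.3176, 0.024 ]), [0.0015, 0.0015]), (array([0.5511, 0.1373, 0.0217]), [0.0001, 0.0001]), (array([0.4264, 0.1889, 0.0194]), [0.0011, 0.0011])]
[array([0.5657, 0.3571, 0.022 ]), array([0.6429, 0.1699, 0.022 ]), array([0.4193, 0.0769, 0.022 ]), array([0.3441, 0.2654, 0.022 ])]
yaw 22.534571354469723
axis [0.5157 0.2267 0.022 ] [0.5119 0.2252 0.022 ] 0.24095307652043063
dots yaw 23.241420829617766 [0.5124 0.2274 0.0228]
((344.27069091796875, 198.4694366455078), (99.78360748291016, 65.6192855834961), 7.594643592834473)
board [ 0.5286 -0.2425  0.019 ] [array([ 0.433 , -0.0522,  0.019 ]), array([ 0.666 , -0.0801,  0.019 ]), array([ 0.6249, -0.4343,  0.019 ]), array([ 0.3928, -0.403 ,  0.019 ])]
mug [0.7454 0.1236 0.08  ]
salt [0.7104 0.0263 0.09  ]
timer [ 0.7549 -0.1766  0.06  ]
kettle [0.6607 0.4304 0.2   ]
pepper [ 0.7589 -0.0251  0.2   ]
tomato (array([0.5144, 0.226 , 0.079 ]), [0.0003, 0.0003])
```

The rows are not in the units I measure in: shifts go in shares of 50 mm and turns go in shares of 2 pi rad. I convert before sending: -0.0313 m is -0.626, 0.028 m is 0.56.

```bash
python3 -m inch '[{"sx":0.56,"sy":-0.626,"sz":-0.04,"jaw":0.092},{"sx":0.56,"sy":-0.626,"sz":-0.04,"jaw":0.092},{"sx":0.56,"sy":-0.626,"sz":-0.04,"jaw":0.092},{"sx":0.56,"sy":-0.626,"sz":-0.04,"jaw":0.092},{"sx":0.56,"sy":-0.626,"sz":-0.04,"jaw":0.092},{"sx":0.56,"sy":-0.626,"sz":-0.04,"jaw":0.092},{"sx":0.56,"sy":-0.626,"sz":-0.04,"jaw":0.092},{"sx":0.56,"sy":-0.626,"sz":-0.04,"jaw":0.092},{"sx":0.56,"sy":-0.626,"sz":-0.04,"jaw":0.092},{"sx":0.56,"sy":-0.626,"sz":-0.04,"jaw":0.092}]' 25
```

```text
t: 1.1
ee_pos: [0.3819, -0.1714, 0.2718]
tcp_rot: [3.074, 0.645, -0.0]
wrist_force: [1.4, 0.6, -0.8]
grip_width: 0.0919
grasp_force: 0.0
```

Scaled: -0.0313 m is -0.626, 0.028 m is 0.56.

```bash
python3 -m inch '[{"sx":0.56,"sy":-0.626,"jaw":0.092},{"sx":0.56,"sy":-0.626,"jaw":0.092},{"sx":0.56,"sy":-0.626,"jaw":0.092},{"sx":0.56,"sy":-0.626,"jaw":0.092},{"sx":0.56,"sy":-0.626,"jaw":0.092},{"sx":0.56,"sy":-0.626,"jaw":0.092},{"sx":0.56,"sy":-0.626,"jaw":0.092},{"sx":0.56,"sy":-0.626,"jaw":0.092},{"sx":0.56,"sy":-0.626,"jaw":0.092},{"sx":0.56,"sy":-0.626,"jaw":0.092}]'
python3 -m inch '[{"rz":-0.0218,"jaw":0.092},{"rz":-0.0218,"jaw":0.092},{"rz":-0.0218,"jaw":0.092},{"rz":-0.0218,"jaw":0.092},{"rz":-0.0218,"jaw":0.092},{"rz":-0.0218,"jaw":0.092},{"rz":-0.0218,"jaw":0.092},{"rz":-0.0218,"jaw":0.092},{"rz":-0.0218,"jaw":0.092},{"rz":-0.0218,"jaw":0.092},{"rz":-0.0216,"jaw":0.092},{"jaw":0.092}]'
python3 - <<'E'
from h import *
o=ctrl.observe();print(o["ee_pos"],o["tcp_rot"],o["joint_pos"])
im=ctrl.snapshot("wrist");cv2.imwrite("pics/w1.png",im[...,::-1])
E
```

```text
t: 2.1
ee_pos: [0.5126, 0.2275, 0.2713]
tcp_rot: [3.074, 0.645, -0.001]
wrist_force: [1.1, 0.2, 0.9]
grip_width: 0.0918
grasp_force: 0.0
t: 3.3
ee_pos: [0.5122, 0.2257, 0.2712]
tcp_rot: [-1.799, -2.574, 0.001]
wrist_force: [-0.8, -0.5, -0.1]
grip_width: 0.092
grasp_force: 0.0
[0.51224032 0.22567847 0.27123266] [-1.79926199e+00 -2.57447959e+00  1.25227058e-03] [ 0.08194666  0.43818327 -0.83118973  1.65694648  0.34243383  1.20037674
 -0.47749352]
```

View pics/w1.png

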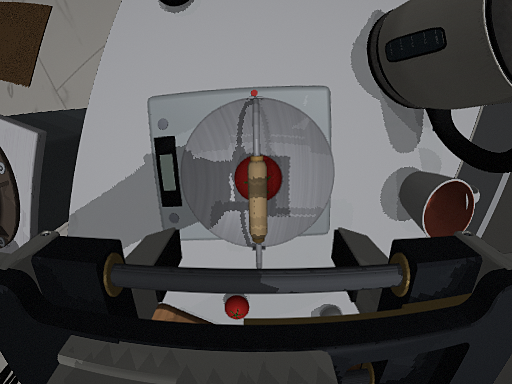

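The wrist view shows the grip from (258,156) to (259,244), and one red dot at (254,93).

```bash
python3 - <<'E'
from h import *
np.set_printoptions(precision=4,suppress=True)
o=ctrl.observe();p,r=o["ee_pos"],o["tcp_rot"]
a,b=[atz(wray(q,p,r),.1635) for q in((258,156),(259,244))]
d=a-b;print(a,b,(a+b)/2,np.linalg.norm(d),np.degrees(np.arctan2(d[1],d[0]))-90)
print("reddot",atz(wray((254,93),p,r),.022))
Q=R.from_rotvec(r).as_matrix();print(Q)
t=lambda X,Y:ray("top",((X+.5)/5-.5+170,(Y+.5)/5-.5+160))
print("tri",tri(wray((258,156),p,r),t(133,213)),tri(wray((259,244),p,r),t(243,178)))
E
```

```text
[0.5006 0.2615 0.1635] [0.5285 0.1871 0.1635] [0.5145 0.2243 0.1635] 0.07942998174300656 20.57555774927603
reddot [0.4768 0.3145 0.022 ]
[[-0.339   0.9408 -0.0009]
 [ 0.9408  0.339  -0.    ]
 [ 0.0003 -0.0009 -1.    ]]
tri (array([0.4999, 0.262 , 0.167 ]), [0.0005, 0.0005]) (array([0.5248, 0.1914, 0.1734]), [0.0019, 0.0019])
```

Scaled: 0.025 m is 0.5, 0.015 m is 0.3.

```bash
python3 -m inch '[{"sz":0.5,"jaw":0.092},{"sz":0.5,"jaw":0.092},{"sz":0.5,"jaw":0.092},{"sz":0.3,"jaw":0.092},{"sz":0.24,"jaw":0.092},{"jaw":0.092}]'
python3 -m inch '[{"jaw":0.06},{"jaw":0.04},{"jaw":0.03},{"jaw":0.022},{"jaw":0.018},{"jaw":0.014},{"jaw":0.01},{"jaw":0.005},{"jaw":0.005}]' 30
python3 - <<'E'
from h import *
im=ctrl.snapshot("wrist");im2=ctrl.snapshot("scene")
cv2.imwrite("pics/w2.png",np.hstack([im[60:300,130:390],im2[150:390-0,120:380][:240]])[...,::-1])
E
```

```text
t: 3.95
ee_pos: [0.5119, 0.2257, 0.1685]
tcp_rot: [-1.803, -2.572, 0.003]
wrist_force: [0.1, 0.2, 0.1]
grip_width: 0.0919
grasp_force: 0.0
t: 4.85
ee_pos: [0.5124, 0.226, 0.1697]
tcp_rot: [-1.802, -2.573, 0.0]
wrist_force: [0.3, 0.6, -0.4]
grip_width: 0.0248
grasp_force: 0.0Traceback (most recent call last):
  File "<stdin>", line 3, in <module>
    return _nx.concatenate(arrs, 1, dtype=dtype, casting=casting)
           ~~~~~~~~~~~~~~~^^^^^^^^^^^^^^^^^^^^^^^^^^^^^^^^^^^^^^^
ValueError: all the input array dimensions except for the concatenation axis must match exactly, but along dimension 0, the array at index 0 has size 240 and the array at index 1 has size 234
```

Fingers are still closing, so I continue.

```bash
python3 -m inch '[{"jaw":0.005},{"jaw":0.005},{"jaw":0.005},{"jaw":0.005},{"jaw":0.005}]' 30
python3 - <<'E'
from h import *
im=ctrl.snapshot("wrist");im2=ctrl.snapshot("scene")
cv2.imwrite("pics/w2.png",np.hstack([im[60:290,130:390],im2[150:380,120:380]])[...,::-1])
E
```

```text
t: 5.45
ee_pos: [0.5124, 0.2259, 0.1697]
tcp_rot: [1.802, 2.573, -0.0]
wrist_force: [0.6, 0.2, -1.4]
grip_width: 0.016
grasp_force: 29.9
```

View pics/w2.png

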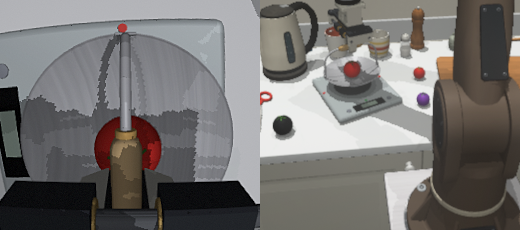

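The dish is gripped across the 16 mm width with 30 N, and the tomato is centred. Now a slow turn.

Scaled: -0.07 rad / 6.2832 = -0.0111.

```bash
python3 -m inch '[{"rz":-0.0032,"jaw":0.005},{"rz":-0.0064,"jaw":0.005},{"rz":-0.0095,"jaw":0.005},{"rz":-0.0111,"jaw":0.005},{"rz":-0.0111,"jaw":0.005},{"rz":-0.0111,"jaw":0.005},{"rz":-0.0111,"jaw":0.005},{"rz":-0.0111,"jaw":0.005},{"rz":-0.0111,"jaw":0.005},{"rz":-0.0111,"jaw":0.005},{"rz":-0.008,"jaw":0.005},{"rz":-0.0048,"jaw":0.005}]'
```

```text
t: 6.75
ee_pos: [0.5122, 0.226, 0.1696]
tcp_rot: [-0.822, -3.032, 0.0]
wrist_force: [0.2, -0.4, -0.9]
grip_width: 0.0158
grasp_force: 29.9
```

Scaled: -0.12 rad / 6.2832 = -0.0191.

```bash
python3 -m inch '[{"rz":-0.0048,"jaw":0.005},{"rz":-0.0095,"jaw":0.005},{"rz":-0.0143,"jaw":0.005},{"rz":-0.0175,"jaw":0.005},{"rz":-0.0191,"jaw":0.005},{"rz":-0.0191,"jaw":0.005},{"rz":-0.0191,"jaw":0.005},{"rz":-0.0159,"jaw":0.005},{"rz":-0.0127,"jaw":0.005},{"rz":-0.008,"jaw":0.005},{"rz":-0.0048,"jaw":0.005},{"jaw":0.005}]'
python3 -m inch '[{"jaw":0.005},{"jaw":0.005},{"jaw":0.005}]'
python3 - <<'E'
from h import *
print(ctrl.observe()["joint_pos"],ctrl.observe()["ft_torque"])
im=ctrl.snapshot("wrist")[40:300,110:400];im2=ctrl.snapshot("top")[150:254,160:276]
im2=cv2.resize(im2,(290,260),interpolation=cv2.INTER_CUBIC)
cv2.imwrite("pics/w3.png",np.hstack([im,im2])[...,::-1])
E
```

```text
t: 7.95
ee_pos: [0.5124, 0.2259, 0.1696]
tcp_rot: [0.591, -3.085, 0.0]
wrist_force: [0.0, 0.4, -1.8]
grip_width: 0.0161
grasp_force: 29.9
t: 8.25
ee_pos: [0.5124, 0.2259, 0.1697]
tcp_rot: [-0.59, 3.086, -0.0]
wrist_force: [1.1, -0.1, -1.8]
grip_width: 0.0161
grasp_force: 29.9
[ 0.23968704  0.70134214 -1.16082082  1.7724063   0.7041435   1.15408065
  0.80321607] [-0.0115375  -0.28164131 -0.01006717]
```

View pics/w3.png

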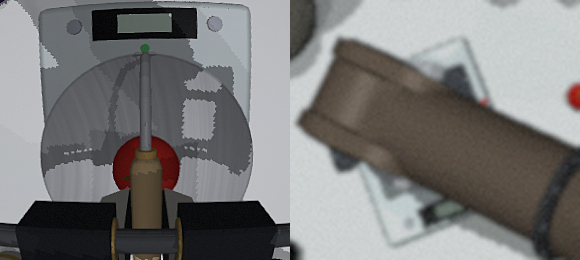

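The handle runs to the green dot, and the tomato is in the middle. Next is a gentle lift of about 0.1 m.

Scaled: -0.004 m is -0.08, -0.003 m is -0.06.

```bash
python3 -m inch '[{"sz":-0.02,"jaw":0.005},{"sz":-0.04,"jaw":0.005},{"sz":-0.06,"jaw":0.005},{"sz":-0.08,"jaw":0.005},{"sz":-0.08,"jaw":0.005},{"sz":-0.06,"jaw":0.005},{"sz":-0.04,"jaw":0.005},{"sz":-0.02,"jaw":0.005},{"jaw":0.005}]'
```

```text
t: 9.25
ee_pos: [0.5124, 0.2261, 0.1898]
tcp_rot: [-0.59, 3.085, -0.0]
wrist_force: [0.1, -0.0, -3.1]
grip_width: 0.0157
grasp_force: 29.9
```

Scaled: -0.012 m is -0.24, -0.011 m is -0.22.

```bash
python3 -m inch '[{"sz":-0.04,"jaw":0.005},{"sz":-0.08,"jaw":0.005},{"sz":-0.14,"jaw":0.005},{"sz":-0.2,"jaw":0.005},{"sz":-0.24,"jaw":0.005},{"sz":-0.24,"jaw":0.005},{"sz":-0.22,"jaw":0.005},{"sz":-0.18,"jaw":0.005},{"sz":-0.12,"jaw":0.005},{"sz":-0.06,"jaw":0.005},{"sz":-0.02,"jaw":0.005},{"jaw":0.005}]'
python3 - <<'E'
from h import *
print(ctrl.observe()["joint_pos"],ctrl.observe()["ft_torque"])
im=ctrl.snapshot("wrist")[40:300,110:400];im2=ctrl.snapshot("scene")[130:260,150:295]
im2=cv2.resize(im2,(290,260),interpolation=cv2.INTER_CUBIC)
cv2.imwrite("pics/w4.png",np.hstack([im,im2])[...,::-1])
E
```

```text
t: 10.45
ee_pos: [0.5123, 0.2259, 0.2665]
tcp_rot: [0.59, -3.085, 0.0]
wrist_force: [0.0, -0.4, -3.9]
grip_width: 0.0159
grasp_force: 29.9
[ 0.27188975  0.59294577 -1.20277886  1.65054802  0.57150313  1.30145214
  0.91546067] [ 0.12690993 -0.15966232  0.04904988]
```

View pics/w4.png

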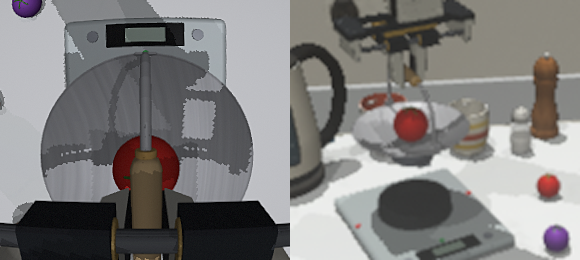

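```bash
python3 -m inch '[{"sx":0.006,"sy":-0.018,"jaw":0.005},{"sx":0.014,"sy":-0.038,"jaw":0.005},{"sx":0.026,"sy":-0.076,"jaw":0.005},{"sx":0.038,"sy":-0.104,"jaw":0.005},{"sx":0.048,"sy":-0.132,"jaw":0.005},{"sx":0.058,"sy":-0.16,"jaw":0.005},{"sx":0.068,"sy":-0.188,"jaw":0.005},{"sx":0.078,"sy":-0.216,"jaw":0.005},{"sx":0.088,"sy":-0.244,"jaw":0.005},{"sx":0.094,"sy":-0.264,"jaw":0.005},{"sx":0.102,"sy":-0.282,"jaw":0.005},{"sx":0.104,"sy":-0.292,"jaw":0.005}]'
python3 -m inch '[{"sx":0.108,"sy":-0.3,"jaw":0.005},{"sx":0.108,"sy":-0.3,"jaw":0.005},{"sx":0.108,"sy":-0.3,"jaw":0.005},{"sx":0.108,"sy":-0.3,"jaw":0.005},{"sx":0.108,"sy":-0.3,"jaw":0.005},{"sx":0.108,"sy":-0.3,"jaw":0.005},{"sx":0.108,"sy":-0.3,"jaw":0.005},{"sx":0.108,"sy":-0.3,"jaw":0.005}]'
python3 -c "
from bench import ctrl
print(ctrl.observe()['joint_pos'])"
```

```text
t: 11.75
ee_pos: [0.5159, 0.1176, 0.2667]
tcp_rot: [0.59, -3.086, 0.0]
wrist_force: [0.1, 0.7, -4.0]
grip_width: 0.0159
grasp_force: 29.9
t: 12.55
ee_pos: [0.5198, -0.01, 0.2667]
tcp_rot: [0.589, -3.086, 0.001]
wrist_force: [0.1, -0.6, -3.5]
grip_width: 0.0158
grasp_force: 29.9
[ 0.7678993   0.52376905 -1.22260611  1.74194382  0.51867642  1.24984883
  1.36407764]
```

Scaled: -0.015 m is -0.3, 0.0054 m is 0.108.

```bash
python3 -m inch '[{"sx":0.108,"sy":-0.3,"jaw":0.005},{"sx":0.108,"sy":-0.3,"jaw":0.005},{"sx":0.108,"sy":-0.3,"jaw":0.005},{"sx":0.108,"sy":-0.3,"jaw":0.005},{"sx":0.108,"sy":-0.3,"jaw":0.005},{"sx":0.108,"sy":-0.3,"jaw":0.005},{"sx":0.108,"sy":-0.3,"jaw":0.005},{"sx":0.108,"sy":-0.3,"jaw":0.005}]'
python3 -m inch '[{"sx":0.104,"sy":-0.292,"jaw":0.005},{"sx":0.102,"sy":-0.282,"jaw":0.005},{"sx":0.094,"sy":-0.264,"jaw":0.005},{"sx":0.088,"sy":-0.244,"jaw":0.005},{"sx":0.078,"sy":-0.216,"jaw":0.005},{"sx":0.068,"sy":-0.188,"jaw":0.005},{"sx":0.058,"sy":-0.16,"jaw":0.005},{"sx":0.048,"sy":-0.132,"jaw":0.005},{"sx":0.038,"sy":-0.104,"jaw":0.005},{"sx":0.026,"sy":-0.076,"jaw":0.005},{"sx":0.014,"sy":-0.038,"jaw":0.005},{"sx":0.006,"sy":-0.018,"jaw":0.005}]'
python3 -m inch '[{"jaw":0.005},{"jaw":0.005},{"jaw":0.005},{"jaw":0.005},{"jaw":0.005},{"jaw":0.005},{"jaw":0.005},{"jaw":0.005},{"jaw":0.005},{"jaw":0.005},{"jaw":0.005},{"jaw":0.005}]'
python3 - <<'E'
from h import *
o=ctrl.observe();print(o["joint_pos"],o["ft_torque"])
def red(im):
    h=cv2.cvtColor(im,cv2.COLOR_RGB2HSV);m=((h[...,1]>150)&(h[...,2]>60)&((h[...,0]<4)|(h[...,0]>175)))[100:260,200:310]
    ys,xs=np.nonzero(m);return len(xs),xs.mean()+200,ys.mean()+100
print(red(cv2.imread("pics/w1.png")[...,::-1]))
im=ctrl.snapshot("wrist");print(red(im));s=ctrl.snapshot("scene")
im2=cv2.resize(s[130:260,260:405],(290,260),interpolation=cv2.INTER_CUBIC)
cv2.imwrite("pics/w5.png",np.hstack([im[40:300,110:400],im2])[...,::-1])
E
```

```text
t: 13.35
ee_pos: [0.5243, -0.1372, 0.2667]
tcp_rot: [-0.59, 3.086, 0.0]
wrist_force: [-0.4, -0.2, -3.7]
grip_width: 0.0158
grasp_force: 29.9
t: 14.55
ee_pos: [0.5278, -0.2427, 0.2667]
tcp_rot: [-0.591, 3.086, 0.0]
wrist_force: [-1.1, 0.9, -3.4]
grip_width: 0.0159
grasp_force: 29.9
t: 15.75
ee_pos: [0.5277, -0.2428, 0.2667]
tcp_rot: [0.59, -3.086, 0.0]
wrist_force: [1.4, -0.5, -4.0]
grip_width: 0.0158
grasp_force: 29.9
[ 1.08743405  0.62559806 -1.19146068  1.600356    0.59493265  1.32774122
  1.76117964] [ 0.11366725 -0.13414854 -0.00829293]
(765, np.float64(258.08235294117645), np.float64(177.16209150326796))
(1620, np.float64(251.56234567901234), np.float64(201.30370370370372))
```

View pics/w5.png

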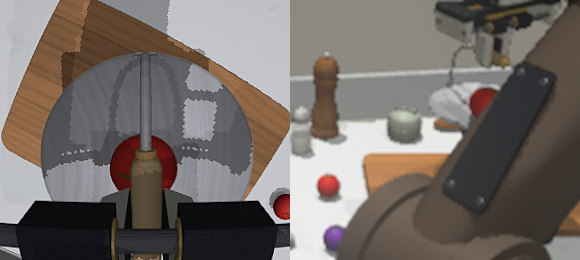

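The dish is over the board, with the tomato near the middle: about (143,168) in the crop, against (146,168) before the carry. I let it settle and measure any remaining motion.

```bash
cat > r.py <<'E'
from h import *
h=cv2.cvtColor(ctrl.snapshot("wrist"),cv2.COLOR_RGB2HSV);m=((h[...,1]>150)&(h[...,2]>60)&((h[...,0]<4)|(h[...,0]>175)))[100:260,200:310]
ys,xs=np.nonzero(m);print(len(xs),xs.min()+200,xs.max()+200,ys.min()+100)
E
for i in 1 2 3; do python3 r.py; python3 -m inch '[{"jaw":0.005},{"jaw":0.005},{"jaw":0.005},{"jaw":0.005},{"jaw":0.005},{"jaw":0.005},{"jaw":0.005},{"jaw":0.005}]' | head -2; done; python3 r.py
```

```text
1610 220 286 175
t: 16.7
ee_pos: [0.5278, -0.2428, 0.2667]
1611 220 286 175
t: 17.55
ee_pos: [0.5278, -0.2428, 0.2668]
1613 220 286 175
t: 18.4
ee_pos: [0.5278, -0.2428, 0.2667]
1614 220 286 175
```

```bash
python3 -c "
from bench import ctrl
print(ctrl.hand_in())"
```

```text
the job is handed in; nothing more can be done
None
```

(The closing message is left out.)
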